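# Click a junction box into its sprung latch

### The job

Pick up the loose black junction box, lay it in the open end of the steel mounting channel with its flat end towards the latch, and slide it along under the hood and against the sprung buffer until the sprung pawl clicks in behind it; press gently, so that the buffer never reaches its hard stop and the box is never pressed on the mount with more than 40 N. Then let go, so that the buffer presses the box back against the pawl and it lies flat on the channel's floor. Leave the other things where they are.

Things in the scene. Friction and masses are not known exactly. Their poses are not given: they have to be found in the camera images.
- box_center (a point): Centre of the hard case (90 long, 64 wide, 24 mm high) of the loose black junction box lying flat near the robot (not the dark things at the far edge). x along the case towards its plain flat end, y across, z up. Two cable glands stick out 10 mm at the -x end: do not push on them. 0.07 to 0.13 kg. Grip it across its 64 mm width.
- box_flat_end (a point): Middle of the box's plain flat end face, 45 mm from box_center along the box's +x. This end goes first, towards the latch. When you let go of the locked box, do not draw it up with the fingers: the friction between buffer and pawl (6 N) can hold it raised. It should lie on the floor, box_center 28 mm above the table.
- rail: The mount: steel plate 288 x 124 x 6 mm on a 10 mm plywood board (300 x 140 mm) fixed to the table; two low guides form an open-topped channel along its x. Origin at table height on the channel's centre line, 158 mm from the mouth. x from mouth to latch, y left, z up. Floor at z = 16 mm; guides 68 mm apart, 7 mm above the floor: the upper 17 mm of the box's sides stay free for the fingers.
- rail_entry (a point): Where box_center should be when the box is laid in at the mouth end: rail x = -114 mm, on the centre line, 28 mm above the table. From there to 5 mm farther on, the box lies clear of the pawl at any setting of the latch. Same axes as the rail.
- rail_seat (a point): Where box_center would be when locked, with the latch head in its MIDDLE setting: rail x = 15 mm, z = 28 mm. The latch head (black housing with hood and buffer, plus the pawl) is clamped up to 15 mm nearer or farther along x, differently each time; this is not measured. Hood: underside 26.5, top 30.5 mm above the floor (screw heads 35); covers the last 14 mm of the locked box.
- pawl (a joint): Steel pawl on the channel's left (+y) side, angle in rad: 0 = sprung in, nose 10 mm into the channel; 0.11 to 0.18 while the box passes. The box's front first pushes it aside (2 to 6 N along x; then 1 to 3 N drag). It drops to 0 behind the box's rear end (the click) 1 to 2 mm beyond the locked place, then blocks the way back. All of it is below the guides' tops.
- plunger (a joint): How far the sprung buffer at the channel's end is pressed in, m: 0 = free, 0.016 = hard stop; never more than 0.014. Spring 2.5 N at first, plus 0.9 N per mm: about 6 N locked (0.004), 7 to 8 N at the click (0.005 to 0.006), 15 N at 0.014. Drag in the channel adds 0 to 3 N, more if the box is pressed down on the floor or sideways (friction 0.6). Pushing along x with 11.5 to 13 N is right.
- connector: Bystander: black cable connector half lying down, 71 mm long (its y), 18 mm wide and high; origin under its centre.
- tape_measure: Bystander: yellow and black tape measure, 80 x 62 x 37 mm; origin under its centre.
- spool: Bystander: grey spool, 54 mm across, 32 mm high; origin under its centre.
Not all that is in view belongs to the job. Of the things that look like the part that bears box_center, take the one that is farthest to the robot's left at the start.

How it is judged:
By the outcome, as a careful person would: the job done as asked, in the order asked, and still so for the second after the job is handed in, with the robot touching nothing.
It also fails if it takes over 70 s, if anything falls off the work surface, if the arm or the gripper's body presses on something with over 40 N, if the wrist force passes 120 N, or if a joint passes its speed limit or range.

### The arm

A 6-joint arm with a two-finger parallel gripper is mounted at the origin on a cart in front of the work surface, level with it; the furniture and walls round the work are solid. World frame = base frame: x ahead of the robot, y to its left, z up, the work surface at z = 0. Lengths are in m, angles in rad, forces in N, time in s.
With the tool pointing down it reaches from about 0.325 to 0.925 m from the base axis. Payload 3.1 kg.
Tool frame: the origin (TCP) lies on the mounting face of the last link; the fingertips stand 173 mm ahead of it and the grasp point (between the pads) lies 155 mm ahead of it; z points along the fingers, y is the line along which they close (so a half turn about z gives the same grasp; the last joint's range is limited). The gripper opens to 85 mm and grips with 20 to 120 N. Pads are 22 mm wide; open, the fingers measure 114 mm over their backs; the gripper's body (76 mm by 85 mm) begins 54 mm behind the grasp point. The pads swing forward as they close: fully open they stand 13 mm farther back than shut.
Start: joints at [1.111, 0.217, 1.613, -0, 1.311, -0.112], TCP at [0.213, 0.588, 0.405] pointing down, gripper open.
Joint ranges: [-2.75, 2.75], [-0.78, 2.1], [0.31, 2.55], [-1.13, 4.27], [0.13, 2.63], [-2.58, 2.58]. Speed limits (rad/s): [2.79, 2.79, 3.14, 3.14, 3.14, 3.14].

### API

Orientations are given as [roll, pitch, yaw] about the fixed x, y, z axes, in that order (R = Rz(yaw) Ry(pitch) Rx(roll)).
In Python, from plant import env, vision, hand_in gives the robot as it stands.
- The arm moves only by the tool send_rows, never from a script. Its arguments are lists of equal length, an entry for each row: "travel": the shift along the tool's x, y, z in mm, a list of three; "turn": the turn about the tool's z in degrees; "gripper": the finger opening in mm, from 0 to 85.4. A call has 1 to 10 rows; each row is the pose to reach, as a shift and turn from the pose commanded when the call began, along the tool's axes at that moment; what a row does not reach only later rows make up. A row lasts 1/10 s, in which the tool goes at most 50 mm and 8.59 degrees, less where a joint would pass 70% of its speed; a pose out of reach is approached as far as the arm can. A call with a gripper value outside its range is refused whole. The fingers move at their own pace and stop on an object; the grip force is fixed at half the most. Time passes only in rows, so rows that repeat a pose let the fingers close. It gives the time, the measured TCP pose, the force, the opening and the grip force at its end, in the units of the state.
- env.sense(): the state, without advancing time (a new reading comes with each control period).
- vision.camera(name): name is "side" or "top"; returns a dict with "frame" (420x560x3 uint8, red, green, blue), "mtx" (3x3 intrinsics, pixels), "R" (3x3) and "t" (3): a world point X has camera coordinates R X + t. Camera axes: x right, y down, z forward; pixel columns grow to the right and rows downward; lengths in m; the calibration is good to about 2 mm. A picture is of the moment at which its call begins. There is no depth.
- hand_in(): hands the job in; it is judged then, once.
The state is a dict: "time": time; "joint_pos": joint angles; "qd": joint speeds; "joint_torque": joint torques, N m; "ee_pos": TCP position; "tcp_rot": TCP orientation; "contact_force": force on the tool from outside, world axes, zero at the start; "torque": the same for the moment, N m; "width": finger opening in m; "grasp_force": force on a finger pad.
Only numpy, scipy, OpenCV 4.12 (cv2) and the standard library are available. Lean on these libraries where they do the work, as an engineer would, in place of code of your own. Each camera call takes 0.05 s, during which the arm holds its last target. There are 200 camera calls.

## Working session

There is one attempt and no reset: what is moved stays moved. The work goes in short steps, Python scripts to look and compute and a tool call to move; the robot and the scene stay as the last step left them, time stands still between calls to the robot, and variables do not carry over. Pictures are saved under pics/ and viewed, at most 10 in all, crops included, and the job is handed in when it is done.

Besides the shell and the picture viewer there is one more tool, called after "Emit:" in YAML: its name, and indented under it one key for each argument. send_rows: Moves the arm, as the interface text tells. Its arguments: {"type":"object","properties":{"travel":{"type":"array"},"turn":{"type":"array"},"gripper":{"type":"array"}},"required":["travel","turn","gripper"]}

```bash
mkdir -p pics
cat > h.py <<'E'
import numpy as np, cv2
from plant import env, vision, hand_in
def cam(n,save=None):
    c=vision.camera(n)
    if save: cv2.imwrite('pics/'+save,c['frame'][:,:,::-1])
    return c
def ray(c,u,v,z):
    d=c['R'].T@np.linalg.inv(c['mtx'])@np.array([u,v,1.]); o=-c['R'].T@c['t']
    return o+d*(z-o[2])/d[2]
def proj(c,X):
    p=c['mtx']@(c['R']@np.array(X)+c['t']); return p[:2]/p[2]
E
python3 - <<'E'
from h import *
for n in('top','side'):
    c=cam(n,n+'0.png'); print(n,c['mtx'].round(1).tolist(),(-c['R'].T@c['t']).round(3),c['R'].round(2).tolist())
s=env.sense();print(s)
E
```

```text
top [[436.9, 0.0, 286.8], [0.0, 436.9, 205.8], [0.0, 0.0, 1.0]] [ 0.375 -0.053  1.07 ] [[-0.09, -1.0, -0.0], [-0.97, 0.09, -0.22], [0.22, -0.02, -0.98]]
side [[452.9, 0.0, 284.6], [0.0, 452.9, 214.5], [0.0, 0.0, 1.0]] [0.543 0.655 0.54 ] [[-1.0, -0.06, -0.01], [-0.02, 0.57, -0.82], [0.05, -0.82, -0.57]]
{'time': 0.1, 'joint_pos': array([ 1.11080325e+00,  2.17704369e-01,  1.61479824e+00, -3.31821749e-06,
        1.31131510e+00, -1.12178355e-01]), 'qd': array([-0.00070482, -0.00097607, -0.00325512,  0.00058552, -0.00207522,
        0.0006063 ]), 'joint_torque': array([-6.31674466e-04, -3.98074508e+01, -3.04972029e+01, -1.17436780e-04,
        4.15700051e-03,  5.66786980e-06]), 'ee_pos': array([0.212831  , 0.58725698, 0.40346969]), 'tcp_rot': array([-3.13938122e+00, -2.45895155e-04,  2.79377852e+00]), 'contact_force': array([ 0.45234228, -1.00736534,  0.20543192]), 'torque': array([ 0.01455199, -0.03171741,  0.0422553 ]), 'grasp_force': 0.0, 'width': 0.08554998152322807}
```

```bash
python3 -c "
import cv2,numpy as np
a=[cv2.imread('pics/%s0.png'%n) for n in('top','side')]
cv2.imwrite('pics/t0.png',cv2.resize(a[0],(784,588)));cv2.imwrite('pics/s0.png',cv2.resize(a[1],(784,588)))"
```

```text
(no output)
```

View pics/t0.png

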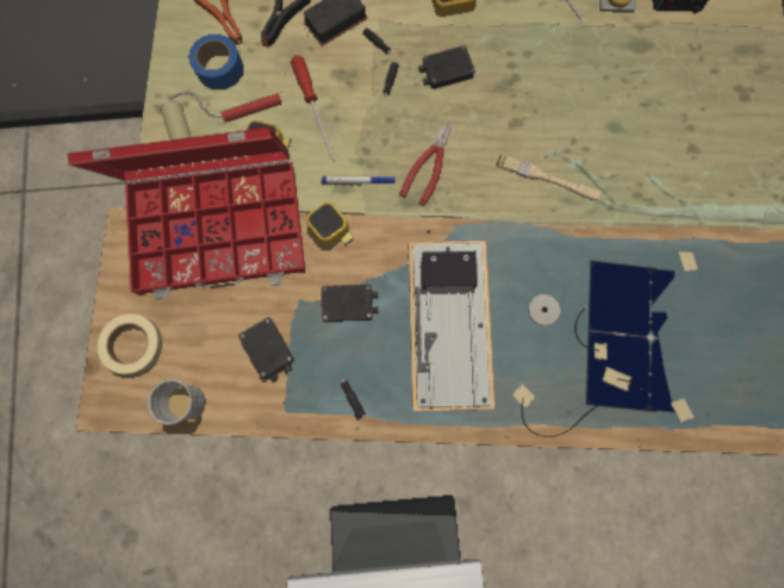

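View pics/s0.png

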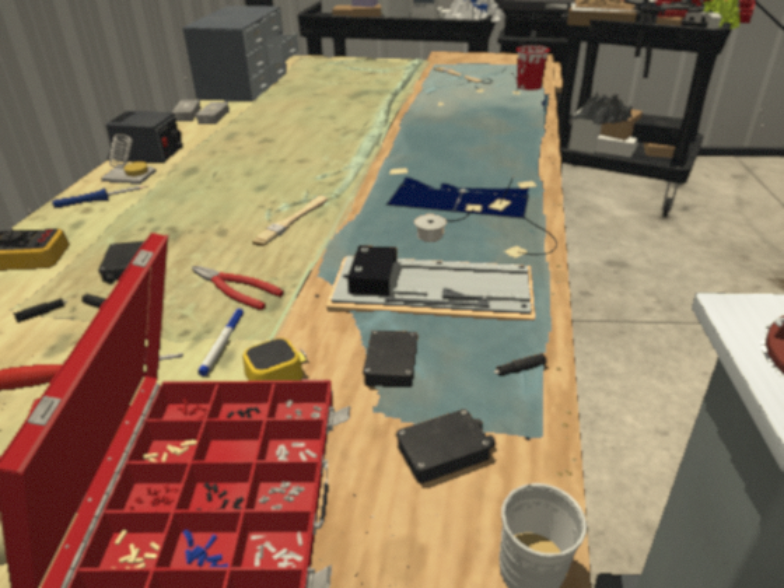

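Top view (784-wide): left black box at (266,348), its glands at lower right (280,375); decoy box at (347,302). Mount at (450,325), with its mouth at the bottom (near the robot) and the latch head at (448,270). The pawl is on the left at (430,350). The side view agrees.

```bash
cat > m.py <<'E'
from h import *
c=cam('top');f=c['frame'];g=f.max(2)
def dark(x0,y0,x1,y1,t=70):
    m=(g<t).astype(np.uint8); k=np.zeros_like(m);k[y0:y1,x0:x1]=m[y0:y1,x0:x1]
    k=cv2.morphologyEx(k,cv2.MORPH_OPEN,np.ones((9,9),np.uint8))
    n=max(cv2.findContours(k,0,2)[0],key=cv2.contourArea);return n
n=dark(160,215,220,280)
W=np.array([ray(c,*p[0],0.024)[:2] for p in n.astype(float)],np.float32)*1000
r=cv2.minAreaRect(W);print('box',r,cv2.boxPoints(r).round(1).tolist())
# mount: bright grey plate / board
hsv=cv2.cvtColor(f,cv2.COLOR_RGB2HSV)
m=((hsv[...,1]<60)&(g>110)).astype(np.uint8);k=np.zeros_like(m);k[165:300,285:360]=m[165:300,285:360]
k=cv2.morphologyEx(k,cv2.MORPH_CLOSE,np.ones((9,9),np.uint8))
n=max(cv2.findContours(k,0,2)[0],key=cv2.contourArea)
W=np.array([ray(c,*p[0],0.016)[:2] for p in n.astype(float)],np.float32)*1000
r=cv2.minAreaRect(W);print('plate',r,cv2.boxPoints(r).round(1).tolist())
a=cv2.resize(f[160:300,155:365,::-1],None,fx=3.8,fy=3.8,interpolation=cv2.INTER_CUBIC);cv2.imwrite('pics/crop1.png',a)
E
python3 m.py
```

```text
box ((526.9323120117188, 170.74745178222656), (87.10823822021484, 60.278587341308594), 26.311735153198242) [[474.5, 178.5], [501.20001220703125, 124.4000015258789], [579.2999877929688, 163.0], [552.5999755859375, 217.10000610351562]]
plate ((544.9813842773438, -154.18670654296875), (186.798828125, 331.21173095703125), 84.8196792602539) [[371.6000061035156, -232.3000030517578], [701.5, -262.20001220703125], [718.2999877929688, -76.0999984741211], [388.5, -46.20000076293945]]
```

View pics/crop1.png

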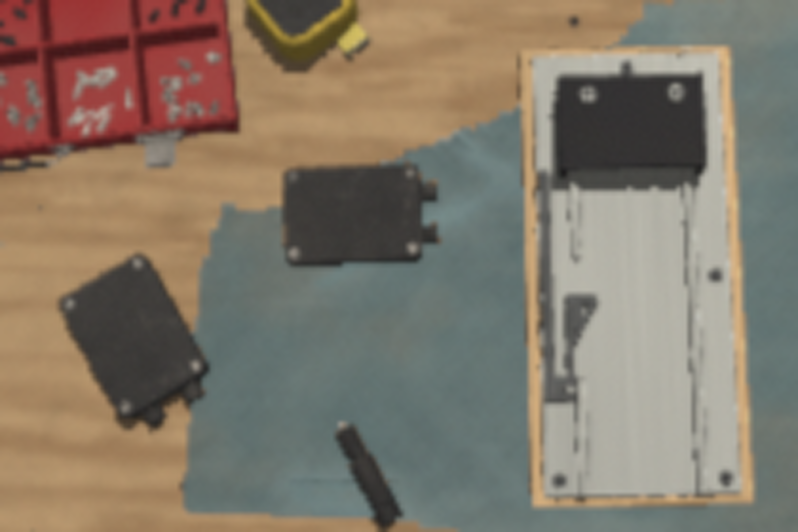

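Crop (scale 3.8, offset 155,160): board corners about (518,48), (730,48), (753,502), (533,505). Box with glands at lower right, hood front edge at about y=165–185, pawl at (578,320).

```bash
cat > r.py <<'E'
from h import *
c=vision.camera('top')
f=lambda u,v,z:(ray(c,155+u/3.8-.4,160+v/3.8-.4,z)[:2]*1000).round(1)
B=[f(*p,.010) for p in((533,505),(753,502),(730,48),(518,48))];print('board',B)
P=[f(*p,.016) for p in((545,497),(740,494),(724,56),(533,56))];print('plate',P)
def fit(Q,l,w,off):
    Q=np.array(Q);M=np.array([[0,w/2],[0,-w/2],[l,-w/2],[l,w/2]],float)
    a=M-M.mean(0);b=Q-Q.mean(0);th=np.arctan2((a[:,0]*b[:,1]-a[:,1]*b[:,0]).sum(),(a*b).sum())
    R=np.array([[np.cos(th),-np.sin(th)],[np.sin(th),np.cos(th)]]);print('yaw',np.degrees(th),'ctr',Q.mean(0),'res',(b-a@R.T).round(1).tolist())
fit(B,300,140,0);fit(P,288,124,0)
print('chan L',f(580,485,.023),f(572,190,.023),'R',f(697,485,.023),f(690,190,.023))
print('hood front top',f(560,168,.0465),f(702,172,.0465),'bottom',f(556,185,.0425),f(700,182,.0425))
E
python3 r.py
```

```text
board [array([401.5, -71.4]), array([ 391. , -208.8]), array([ 687.1, -230. ]), array([699.9, -89.4])]
plate [array([405.6, -79.2]), array([ 396.5, -200.5]), array([ 680.2, -224.4]), array([691.6, -98.5])]
yaw -3.95512336651251 ctr [ 544.875 -149.9  ] res [[1.4, -1.7], [0.6, 0.6], [-2.6, 0.1], [0.6, 1.0]]
yaw -4.4000643829015935 ctr [ 543.475 -150.65 ] res [[0.9, -1.4], [1.4, 0.9], [-2.1, -0.9], [-0.2, 1.4]]
chan L [ 410.7 -101.3] [ 597.5 -114.9] R [ 404.2 -173.6] [ 590.7 -190.7]
hood front top [ 607.4 -107.3] [ 596.7 -196.5] bottom [ 597.5 -103.9] [ 591.2 -195. ]
```

Emit:
send_rows:
  travel:
    - [-40,-26,0]
    - [-80,-52,0]
    - [-120,-78,0]
    - [-160,-104,0]
    - [-200,-130,0]
    - [-240,-156,0]
    - [-280,-182,0]
    - [-320,-208,0]
    - [-360,-234,10]
    - [-400,-260,20]
  turn: [-5,-10,-15,-20,-25,-30,-35,-40,-45,-46]
  gripper: [85,85,85,85,85,85,85,85,85,85]

```text
time: 1.2
ee_pos: [0.5014, 0.2051, 0.385]
tcp_rot: [-3.141, 0.002, -2.685]
contact_force: [-0.2, 0.8, 0.6]
width: 0.0856
grasp_force: 0.0
```

```bash
cat >> h.py <<'E'
def need(x,y,z,yaw):
    "tool-frame travel (mm) and turn (deg) from measured pose"
    from scipy.spatial.transform import Rotation as Ro
    s=env.sense();R=Ro.from_euler('xyz',s['tcp_rot']).as_matrix()
    d=R.T@(np.array([x,y,z])-s['ee_pos']*1000); y0=np.degrees(s['tcp_rot'][2])
    t=-((yaw-y0+180)%360-180)
    print('t',s['time'],'pos',(s['ee_pos']*1000).round(1),'yaw',round(y0,2),'F',s['contact_force'].round(1),'w',s['width']*1000,'g',s['grasp_force'],'NEED',d.round(1),'turn',round(t,2))
E
python3 -c "
from h import *
need(527,171,260,206.3)"
```

```text
t 1.2 pos [501.4 205.1 385. ] yaw -153.83 F [-0.2  0.8  0.6] w 85.55944614664031 g 0.0 NEED [ -7.8 -41.9 125. ] turn -0.13
```

Emit:
send_rows:
  travel:
    - [-3,-15,25]
    - [-6,-30,55]
    - [-8,-42,85]
    - [-8,-42,120]
    - [-8,-42,130]
    - [-8,-42,130]
    - [-8,-42,130]
  turn: [0,0,0,0,0,0,0]
  gripper: [85,85,85,85,85,85,85]

```text
time: 1.9
ee_pos: [0.5266, 0.1731, 0.2559]
tcp_rot: [-3.141, 0.002, -2.686]
contact_force: [0.4, -0.5, 0.6]
width: 0.0854
grasp_force: 0.0
```

```bash
python3 -c "
from h import *
need(527,171,183,206.3)
c=cam('top');s=cam('side')
a=cv2.resize(c['frame'][170:310,120:300,::-1],None,fx=2.2,fy=2.2);b=cv2.resize(s['frame'][140:360,240:420,::-1],None,fx=2.2,fy=2.2)
h=max(a.shape[0],b.shape[0]);o=np.zeros((h,a.shape[1]+b.shape[1],3),np.uint8);o[:a.shape[0],:a.shape[1]]=a;o[:b.shape[0],a.shape[1]:]=b
cv2.imwrite('pics/c2.png',o)"
```

```text
t 1.9 pos [526.6 173.1 255.9] yaw -153.89 F [ 0.4 -0.5  0.6] w 85.36494426959116 g 0.0 NEED [ 0.7 -2.  72.9] turn -0.19
```

View pics/c2.png

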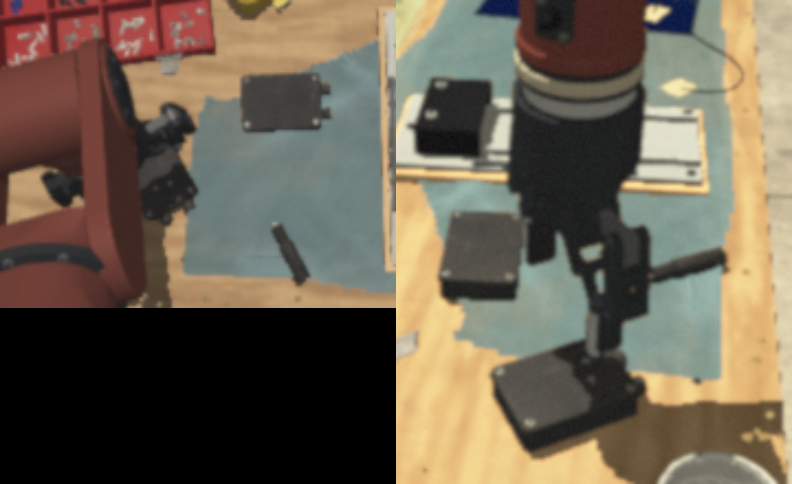

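The picture shows the gripper over the box, with the near finger's tip at about pixel (336,300) of the side frame. Next I work out the tip height from that.

```bash
python3 -c "
from h import *
c=vision.camera('side')
for off in (43,50):
  for l in (155,160,165,173):
    print(off,l,proj(c,[.5266-.44*off/1e3,.1731+.9*off/1e3,.256-l/1e3]).round(1), proj(c,[.5266+.44*off/1e3,.1731-.9*off/1e3,.256-l/1e3]).round(1))
"
```

```text
43 155 [332.9 294.1] [305.8 256.3]
43 160 [332.7 296.8] [305.8 258.9]
43 165 [332.5 299.4] [305.7 261.4]
43 173 [332.3 303.5] [305.6 265.4]
50 155 [335.4 297.5] [303.8 253.5]
50 160 [335.2 300.2] [303.8 256.1]
50 165 [335.  302.8] [303.8 258.6]
50 173 [334.7 307. ] [303.7 262.6]
```

Emit:
send_rows:
  travel:
    - [0,-1,20]
    - [0,-2,40]
    - [0,-2,55]
    - [0,-2,65]
    - [0,-2,72]
    - [0,-2,72]
  turn: [0,0,0,0,0,0]
  gripper: [85,85,85,85,85,85]

```text
time: 2.65
ee_pos: [0.5267, 0.1708, 0.182]
tcp_rot: [3.141, -0.001, -2.686]
contact_force: [-0.4, -0.4, 0.1]
width: 0.085
grasp_force: 0.0
```

Emit:
send_rows:
  travel:
    - [0,0,3]
    - [0,0,6]
    - [0,0,6]
    - [0,0,6]
    - [0,0,6]
    - [0,0,6]
    - [0,0,6]
    - [0,0,6]
  turn: [0,0,0,0,0,0,0,0]
  gripper: [85,85,60,55,55,55,55,55]

```text
time: 3.45
ee_pos: [0.5274, 0.1709, 0.1773]
tcp_rot: [-3.141, 0.001, -2.687]
contact_force: [0.2, 0.2, 3.6]
width: 0.0627
grasp_force: 68.1
```

```bash
python3 -c "
from h import *
need(527,171,176,206.3)
s=cam('side')
b=cv2.resize(s['frame'][200:370,240:420,::-1],None,fx=3.3,fy=3.3,interpolation=2)
cv2.imwrite('pics/c3.png',b)"
```

```text
t 3.45 pos [527.4 170.9 177.3] yaw -153.93 F [0.2 0.2 3.6] w 62.71611102925641 g 68.09612274169922 NEED [0.4 0.3 1.3] turn -0.23
```

View pics/c3.png

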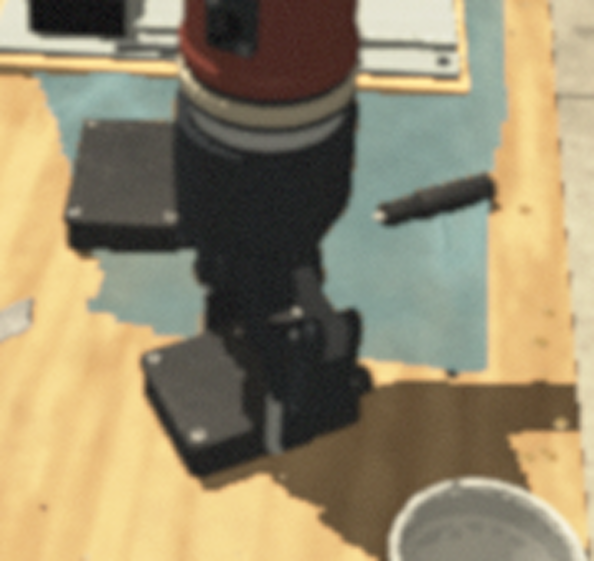

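Emit:
send_rows:
  travel:
    - [0,0,-10]
    - [0,0,-30]
    - [0,0,-60]
    - [0,0,-90]
    - [0,0,-110]
    - [0,0,-110]
  turn: [0,0,0,0,0,0]
  gripper: [55,55,55,55,55,55]

```text
time: 4.1
ee_pos: [0.5281, 0.1711, 0.2901]
tcp_rot: [-3.14, 0.006, -2.686]
contact_force: [1.3, -0.0, -0.6]
width: 0.0627
grasp_force: 67.7
```

```bash
python3 -c "
from h import *
f=cam('top')['frame']
b=cv2.resize(f[165:300,285:361,::-1],(608,1080),interpolation=2)
b=np.hstack([b[:540],np.zeros((540,4,3),np.uint8)]) if 0 else b
# two halves are tall; rotate to landscape
b=cv2.rotate(cv2.resize(f[168:300,287:359,::-1],None,fx=6,fy=6,interpolation=2),cv2.ROTATE_90_CLOCKWISE)
cv2.imwrite('pics/c4.png',b);print(b.shape)
need(527,171,286,206.3)"
```

```text
(432, 792, 3)
t 4.15 pos [527.2 170.9 287.9] yaw -153.92 F [ 0.4 -0.4 -1.8] w 62.57184607705552 g 67.66068935394287 NEED [0.1 0.2 1.9] turn -0.22
```

View pics/c4.png

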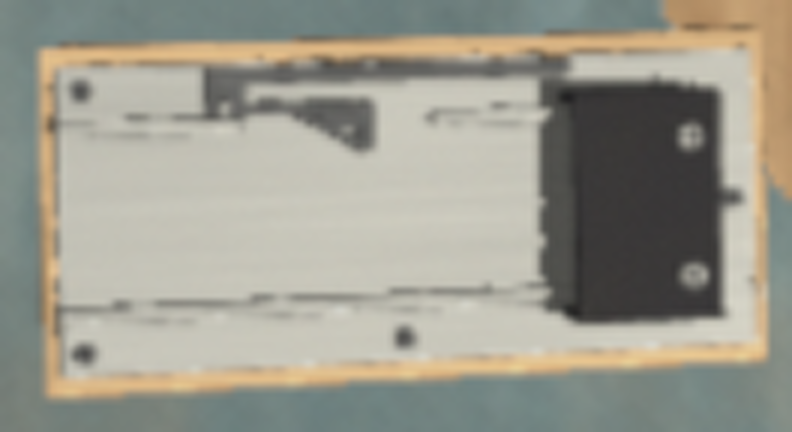

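c4 (rotated, 6×): plate left end x≈57, top edge y 66→50, bottom edge 378→345. Guides' inner edges are at y≈131/304 near the mouth and 113/293 near the hood. Pawl nose (365,148), hood front about x≈545–570, so the channel is centred on the plate.

Run:
```python
from h import *
c=vision.camera('top')
def f(x,y,z): # rotated coords -> world
    return (ray(c,287+(y+.5)/6-.5,168+(791-x+.5)/6-.5,z)[:2]*1000).round(1)
print('plate L corners',f(57,66,.016),f(62,378,.016),'R',f(757,47,.016),f(762,343,.016))
print('board',f(40,48,.01),f(50,397,.01),f(757,30,.01),f(768,358,.01))
for x,a,b in((100,131,306),(200,127,302),(540,113,293)):
    A=f(x,a,.023);B=f(x,b,.023);B2=f(x,b,.016);print('guides',A,B,B2,'mid',(A+B)/2,np.hypot(*(A-B)),np.hypot(*(A-B2)))
print('pawl nose',f(372,150,.02),'hood top front',f(572,90,.0465),f(575,320,.0465))
```

```text
plate L corners [406.8 -78.3] [ 397.7 -201.2] R [694.6 -97.7] [ 685.5 -221.5]
board [401.  -70.7] [ 392.5 -209. ] [697.  -90.8] [ 689.4 -229.1]
guides [ 420.8 -105.2] [ 414.6 -173.8] [ 414.9 -174.6] mid [ 417.7 -139.5] 68.87960510920486 69.65034098983291
guides [ 459.9 -107.5] [ 453.7 -176.7] [ 454.2 -177.5] mid [ 456.8 -142.1] 69.47719050163153 70.2316880047746
guides [ 597.9 -115.6] [ 591.3 -188.9] [ 592.7 -189.8] mid [ 594.6  -152.25] 73.59653524453445 74.38198706676235
pawl nose [ 528.1 -123.8] hood top front [ 606.8 -106.3] [ 599.7 -198.2]
```

```bash
python3 -c "
from h import *
need(448,-142.6,240,176)"
```

```text
t 4.2 pos [526.4 170.7 286.2] yaw -153.92 F [-0.6  0.5 -2.2] w 62.696156456755624 g 67.66073942184448 NEED [ 208.1 -247.    46.4] turn 30.08
```

Emit:
send_rows:
  travel:
    - [15,-18,0]
    - [45,-53,0]
    - [75,-89,0]
    - [105,-124,0]
    - [135,-160,0]
    - [165,-196,0]
    - [190,-225,10]
    - [203,-241,28]
    - [208,-247,42]
    - [208,-247,46]
  turn: [3,7,11,15,19,23,26,29,30,30]
  gripper: [55,55,55,55,55,55,55,55,55,55]

```text
time: 5.2
ee_pos: [0.4463, -0.1427, 0.237]
tcp_rot: [3.139, -0.007, 3.071]
contact_force: [-0.5, 0.5, -0.7]
width: 0.0625
grasp_force: 67.6
```

Emit:
send_rows:
  travel:
    - [0,0,8]
    - [0,0,18]
    - [0,0,25]
    - [0,0,25]
    - [0,0,25]
  turn: [0,0,0,0,0]
  gripper: [55,55,55,55,55]

```text
time: 5.7
ee_pos: [0.4489, -0.142, 0.2156]
tcp_rot: [3.141, -0.0, 3.074]
contact_force: [0.3, 0.2, -1.6]
width: 0.0626
grasp_force: 67.6
```

```bash
python3 -c "
from h import *
need(448,-142.6,215,176)
c=cam('top');s=cam('side')
a=cv2.resize(c['frame'][165:300,280:365,::-1],None,fx=4.2,fy=4.2,interpolation=2);b=cv2.resize(s['frame'][120:255,220:390,::-1],None,fx=2.5,fy=2.5,interpolation=2)
o=np.zeros((max(a.shape[0],b.shape[0]),a.shape[1]+b.shape[1],3),np.uint8);o[:a.shape[0],:a.shape[1]]=a;o[:b.shape[0],a.shape[1]:]=b
cv2.imwrite('pics/c5.png',o);print(o.shape,a.shape)"
```

```text
t 5.7 pos [ 448.9 -142.   215.6] yaw 176.13 F [ 0.3  0.2 -1.6] w 62.560851691837726 g 67.58672833442688 NEED [ 0.8 -0.6  0.6] turn 0.13
(567, 782, 3) (567, 357, 3)
```

View pics/c5.png

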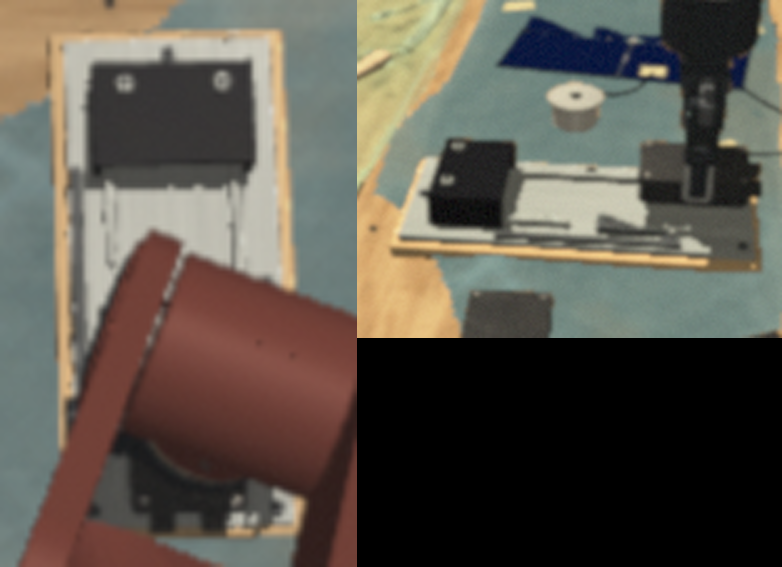

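The top view is blocked by the arm. The side crop shows the box held level over the mouth, front near bottom corner at (640,205), pad on the box at (697,190), and the board's near edge from (393,248) to (760,262).

Run:
```python
from h import *
c=vision.camera('side')
f=lambda x,y,z:(ray(c,220+(x-357+.5)/2.5-.5,120+(y+.5)/2.5-.5,z)[:2]*1000).round(1)
g=lambda X:((proj(c,np.array(X)/1e3)-[220,120]+.5)*2.5-.5+[357,0]).round(1)
print('box corner bot',f(640,205,.038),'top near',f(640,172,.062),'top far',f(643,145,.062),'exp',g([496,-113,38]),g([496,-113,62]),g([491.5,-177,62]))
print('board near corners',f(393,248,.01),f(760,262,.01),'exp',g([697,-90.8,10]),g([401,-70.7,10]))
print('exp plate corners',g([694.6,-97.7,16]),g([406.8,-78.3,16]))
print('exp guideR',g([414.6,-173.8,23]),g([591,-187,23]),'guideL',g([598,-117,23]),g([421,-105,23]))
# auto: board near edge rows, orange mask
F=c['frame'];h=cv2.cvtColor(F,cv2.COLOR_RGB2HSV)
for u in (240,260,280,300,320,340,360,370):
    col=F[190:235,u].astype(int); s=col[:,0]-col[:,2]; i=np.where(s>50)[0]; print(u, 190+i.min() if len(i) else None, ray(c,u,190+i.min()-.5,.01)[:2].round(4) if len(i) else '')
```

```text
box corner bot [ 494.3 -112.2] top near [ 495.1 -123.8] top far [ 491.2 -166.8] exp [637.9 204.4] [639.3 179.1] [642.2 138.9]
board near corners [692.9 -84.6] [399.8 -76.2] exp [389.1 243.5] [759.3 266.1]
exp plate corners [392.7 232.7] [751.6 254.1]
exp guideR [730.6 181.9] [525.1 170.2] guideL [512.2 214.7] [730.9 227.3]
240 198 [ 0.6918 -0.1647]
260 217 [ 0.6413 -0.0949]
280 218 [ 0.6004 -0.0929]
300 219 [ 0.5598 -0.0908]
320 220 [ 0.5196 -0.0888]
340 222 [ 0.4798 -0.0834]
360 224 [ 0.4406 -0.0781]
370 226 [ 0.4216 -0.0721]
```

Emit:
send_rows:
  travel:
    - [0,-0.6,4]
    - [0,-0.6,8]
    - [0,-0.6,12]
    - [0,-0.6,15]
    - [0,-0.6,17]
    - [0,-0.6,18]
    - [0,-0.6,18]
  turn: [0,0,0,0,0,0,0]
  gripper: [55,55,55,55,55,55,55]

```text
time: 6.55
ee_pos: [0.4486, -0.143, 0.1975]
tcp_rot: [3.141, -0.0, 3.073]
contact_force: [0.6, -0.2, -1.1]
width: 0.0621
grasp_force: 67.6
```

Emit:
send_rows:
  travel:
    - [0,0,1]
    - [0,0,1.5]
    - [0,0,2]
    - [0,0,2.5]
    - [0,0,3]
    - [0,0,3]
  turn: [0,0,0,0,0,0]
  gripper: [55,55,55,55,55,55]

```text
time: 7.15
ee_pos: [0.4486, -0.143, 0.1947]
tcp_rot: [3.142, -0.0, 3.073]
contact_force: [0.4, 0.0, -1.5]
width: 0.0626
grasp_force: 67.6
```

Emit:
send_rows:
  travel:
    - [0,0,0.5]
    - [0,0,1]
    - [0,0,1.5]
    - [0,0,2]
    - [0,0,2]
  turn: [0,0,0,0,0]
  gripper: [55,55,55,55,55]

```text
time: 7.65
ee_pos: [0.4488, -0.1431, 0.1933]
tcp_rot: [3.141, -0.001, 3.073]
contact_force: [-2.4, 0.8, 4.8]
width: 0.0624
grasp_force: 68.3
```

Emit:
send_rows:
  travel:
    - [-1,0,-0.5]
    - [-5,0,-0.6]
    - [-11,0,-0.6]
    - [-18,0,-0.6]
    - [-25,0,-0.6]
    - [-31,0,-0.6]
    - [-36,0,-0.6]
    - [-39,0,-0.6]
    - [-40,0,-0.6]
    - [-40,0,-0.6]
  turn: [0,0,0,0,0,0,0,0,0,0]
  gripper: [55,55,55,55,55,55,55,55,55,55]

```text
time: 8.65
ee_pos: [0.4889, -0.146, 0.1934]
tcp_rot: [-3.141, 0.001, 3.073]
contact_force: [0.0, -3.3, 1.2]
width: 0.0622
grasp_force: 67.9
```

Emit:
send_rows:
  travel:
    - [-2,0,0]
    - [-6,0,0]
    - [-12,0,0]
    - [-18,0,0]
    - [-24,0,0]
    - [-29,0,0]
    - [-33,0,0]
    - [-36,0,0]
    - [-37,0,0]
    - [-37,0,0]
  turn: [0,0,0,0,0,0,0,0,0,0]
  gripper: [55,55,55,55,55,55,55,55,55,55]

```text
time: 9.65
ee_pos: [0.5257, -0.1484, 0.1933]
tcp_rot: [-3.141, 0.001, 3.073]
contact_force: [-2.4, -2.1, 3.1]
width: 0.0627
grasp_force: 68.0
```

Emit:
send_rows:
  travel:
    - [-2,0,0]
    - [-5,0,0]
    - [-9,0,0]
    - [-13,0,0]
    - [-17,0,0]
    - [-21,0,0]
    - [-24,0,0]
    - [-27,0,0]
    - [-28,0,0]
    - [-28,0,0]
  turn: [0,0,0,0,0,0,0,0,0,0]
  gripper: [55,55,55,55,55,55,55,55,55,55]

```text
time: 10.65
ee_pos: [0.5537, -0.1503, 0.1933]
tcp_rot: [-3.141, 0.001, 3.073]
contact_force: [-2.6, -2.7, 4.7]
width: 0.0626
grasp_force: 68.2
```

Emit:
send_rows:
  travel:
    - [-1,0,-0.3]
    - [-2,0,-0.3]
    - [-3,0,-0.3]
    - [-4,0,-0.3]
    - [-5,0,-0.3]
    - [-6,0,-0.3]
    - [-7,0,-0.3]
    - [-7,0,-0.3]
  turn: [0,0,0,0,0,0,0,0]
  gripper: [55,55,55,55,55,55,55,55]

```text
time: 11.45
ee_pos: [0.5606, -0.1507, 0.1934]
tcp_rot: [-3.142, 0.001, 3.073]
contact_force: [-0.7, -2.4, -1.8]
width: 0.0624
grasp_force: 67.7
```

Emit:
send_rows:
  travel:
    - [-1,0,0]
    - [-2,0,0]
    - [-3,0,0]
    - [-4,0,0]
    - [-5,0,0]
    - [-5,0,0]
  turn: [0,0,0,0,0,0]
  gripper: [55,55,55,55,55,55]

```text
time: 12.05
ee_pos: [0.5656, -0.1511, 0.1937]
tcp_rot: [-3.141, 0.001, 3.073]
contact_force: [-0.4, -2.6, -0.7]
width: 0.0625
grasp_force: 67.7
```

Emit:
send_rows:
  travel:
    - [-1,0,0]
    - [-2,0,0]
    - [-3,0,0]
    - [-4,0,0]
    - [-5,0,0]
    - [-5,0,0]
  turn: [0,0,0,0,0,0]
  gripper: [55,55,55,55,55,55]

```text
time: 12.65
ee_pos: [0.5693, -0.1513, 0.1934]
tcp_rot: [3.141, -0.004, 3.073]
contact_force: [-6.1, -2.4, 1.6]
width: 0.0622
grasp_force: 68.1
```

Emit:
send_rows:
  travel:
    - [-0.5,0,0]
    - [-1,0,0]
    - [-1.5,0,0]
    - [-1.5,0,0]
  turn: [0,0,0,0]
  gripper: [55,55,55,55]

```text
time: 13.05
ee_pos: [0.5704, -0.1514, 0.1934]
tcp_rot: [3.141, -0.006, 3.073]
contact_force: [-8.0, -2.0, 4.1]
width: 0.0629
grasp_force: 68.2
```

Emit:
send_rows:
  travel:
    - [-0.5,0,-0.1]
    - [-1,0,-0.2]
    - [-1.5,0,-0.2]
    - [-1.5,0,-0.2]
  turn: [0,0,0,0]
  gripper: [55,55,55,55]

```text
time: 13.45
ee_pos: [0.5715, -0.1515, 0.1934]
tcp_rot: [3.141, -0.007, 3.073]
contact_force: [-9.9, -2.3, 4.8]
width: 0.0627
grasp_force: 68.3
```

```bash
python3 -c "
from h import *
need(448,-142.6,215,176)
s=cam('side')
b=cv2.resize(s['frame'][140:250,220:390,::-1],None,fx=4.6,fy=4.6,interpolation=2)
cv2.imwrite('pics/c6.png',b);print(b.shape)"
```

```text
t 13.45 pos [ 571.5 -151.5  193.4] yaw 176.09 F [-9.9 -2.3  4.8] w 62.6626767426916 g 68.29939126968384 NEED [124.    0.5 -20.7] turn 0.09
(506, 782, 3)
```

View pics/c6.png

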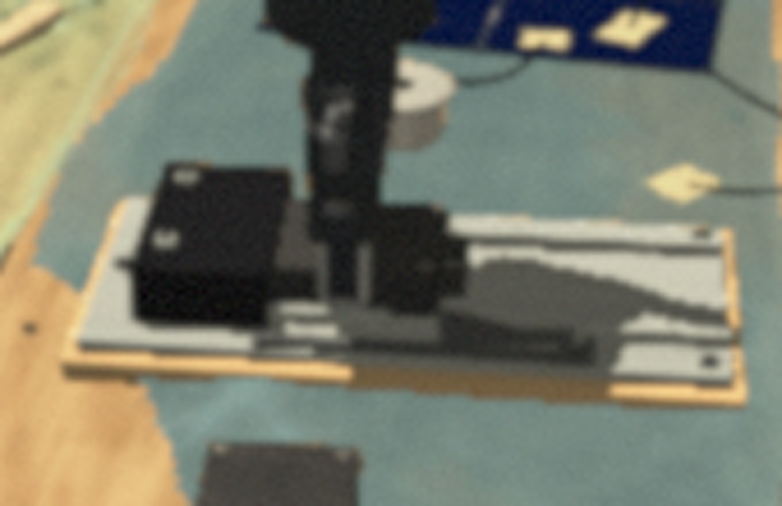

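The side crop shows the box's front under the hood (x≈290), and its rear edge at x≈440, right by the pawl nose. It is just short of, or at, the click.

Emit:
send_rows:
  travel:
    - [-0.5,0,-0.1]
    - [-1,0,-0.2]
    - [-1.3,0,-0.2]
    - [-1.3,0,-0.2]
  turn: [0,0,0,0]
  gripper: [55,55,55,55]

```text
time: 13.9
ee_pos: [0.5725, -0.1516, 0.1934]
tcp_rot: [3.141, -0.009, 3.073]
contact_force: [-11.3, -2.4, 5.8]
width: 0.0625
grasp_force: 68.4
```

Emit:
send_rows:
  travel:
    - [0,0,-0.4]
    - [-0.4,0,-0.6]
    - [-0.8,0,-0.6]
    - [-0.8,0,-0.6]
  turn: [0,0,0,0]
  gripper: [55,55,55,55]

```text
time: 14.3
ee_pos: [0.5732, -0.1516, 0.1935]
tcp_rot: [3.14, -0.009, 3.073]
contact_force: [-10.4, -2.8, 2.2]
width: 0.0626
grasp_force: 68.1
```

Emit:
send_rows:
  travel:
    - [-0.4,0,0]
    - [-0.8,0,-0.1]
    - [-1.2,0,-0.1]
    - [-1.2,0,-0.1]
  turn: [0,0,0,0]
  gripper: [55,55,55,55]

```text
time: 14.7
ee_pos: [0.574, -0.1517, 0.1935]
tcp_rot: [3.14, -0.01, 3.073]
contact_force: [-10.2, -2.5, 3.4]
width: 0.0622
grasp_force: 68.1
```

Emit:
send_rows:
  travel:
    - [-0.5,0,0]
    - [-1,0,-0.1]
    - [-1.4,0,-0.1]
    - [-1.4,0,-0.1]
  turn: [0,0,0,0]
  gripper: [55,55,55,55]

```text
time: 15.1
ee_pos: [0.5751, -0.1517, 0.1936]
tcp_rot: [3.14, -0.011, 3.073]
contact_force: [-11.6, -3.9, 4.3]
width: 0.0627
grasp_force: 68.2
```

Now I back off slowly, still gripping, to see whether the pawl blocks.

Emit:
send_rows:
  travel:
    - [1,0,0]
    - [2,0,0.1]
    - [3,0,0.2]
    - [3.5,0,0.2]
    - [3.5,0,0.2]
  turn: [0,0,0,0,0]
  gripper: [55,55,55,55,55]

```text
time: 15.6
ee_pos: [0.5727, -0.1515, 0.1936]
tcp_rot: [3.141, -0.007, 3.073]
contact_force: [-7.1, -2.6, -0.2]
width: 0.0626
grasp_force: 67.8
```

Emit:
send_rows:
  travel:
    - [1,0,0]
    - [1.5,0,0]
    - [2,0,0]
    - [2,0,0]
  turn: [0,0,0,0]
  gripper: [55,55,55,55]

```text
time: 16.0
ee_pos: [0.571, -0.1514, 0.1936]
tcp_rot: [3.141, -0.005, 3.072]
contact_force: [-6.2, -2.8, 0.0]
width: 0.0627
grasp_force: 67.7
```

Emit:
send_rows:
  travel:
    - [1,0,0]
    - [1.5,0,0]
    - [2,0,0]
    - [2,0,0]
  turn: [0,0,0,0]
  gripper: [55,55,55,55]

```text
time: 16.4
ee_pos: [0.5702, -0.1512, 0.1939]
tcp_rot: [3.141, -0.001, 3.073]
contact_force: [-1.6, -2.5, -5.9]
width: 0.0628
grasp_force: 67.1
```

Emit:
send_rows:
  travel:
    - [-1.5,0,0.4]
    - [-2,0,0.8]
    - [-2,0,1.1]
    - [-2,0,1.1]
  turn: [0,0,0,0]
  gripper: [55,55,55,55]

```text
time: 16.8
ee_pos: [0.5718, -0.1513, 0.1936]
tcp_rot: [3.141, -0.004, 3.073]
contact_force: [-7.1, -1.8, 0.5]
width: 0.0628
grasp_force: 67.8
```

Emit:
send_rows:
  travel:
    - [0,0,0.5]
    - [0,0,0.8]
    - [0.5,0,1]
    - [0.8,0,1]
  turn: [0,0,0,0]
  gripper: [55,55,55,55]

```text
time: 17.2
ee_pos: [0.5715, -0.1512, 0.1934]
tcp_rot: [3.141, -0.002, 3.073]
contact_force: [-5.6, 0.0, 3.0]
width: 0.0622
grasp_force: 68.1
```

Emit:
send_rows:
  travel:
    - [0,0,0.3]
    - [0,0,0.6]
    - [0,0,0.6]
    - [0,0,0.6]
    - [0,0,0.6]
    - [0,0,0.6]
    - [0,0,0.6]
    - [0,0,0.6]
  turn: [0,0,0,0,0,0,0,0]
  gripper: [55,55,68,74,80,85,85,85]

```text
time: 18.0
ee_pos: [0.5719, -0.1515, 0.1919]
tcp_rot: [3.142, 0.0, 3.073]
contact_force: [-1.0, -1.4, -0.2]
width: 0.0847
grasp_force: 0.0
```

Emit:
send_rows:
  travel:
    - [0,0,-10]
    - [0,0,-30]
    - [0,0,-60]
    - [0,0,-95]
    - [0,15,-120]
    - [0,50,-125]
    - [0,95,-125]
    - [0,140,-125]
    - [0,185,-125]
    - [0,230,-125]
  turn: [0,0,0,0,0,0,0,0,0,0]
  gripper: [85,85,85,85,85,85,85,85,85,85]

```text
time: 19.0
ee_pos: [0.5874, 0.0796, 0.318]
tcp_rot: [3.141, 0.001, 3.073]
contact_force: [0.4, 0.5, 0.6]
width: 0.085
grasp_force: 0.0
```

Emit:
send_rows:
  travel:
    - [0,40,0]
    - [0,80,0]
    - [0,100,0]
    - [0,100,0]
    - [0,100,0]
  turn: [0,0,0,0,0]
  gripper: [85,85,85,85,85]

```text
time: 19.5
ee_pos: [0.5943, 0.1778, 0.3173]
tcp_rot: [-3.141, 0.0, 3.074]
contact_force: [-0.7, -0.5, -0.3]
width: 0.0852
grasp_force: 0.0
```

```bash
python3 -c "
from h import *
c=cam('top');s=cam('side')
a=cv2.resize(c['frame'][165:300,280:365,::-1],None,fx=4.2,fy=4.2,interpolation=2);b=cv2.resize(s['frame'][140:250,220:390,::-1],None,fx=2.5,fy=2.5,interpolation=2)
o=np.zeros((a.shape[0],a.shape[1]+b.shape[1],3),np.uint8);o[:a.shape[0],:a.shape[1]]=a;o[:b.shape[0],a.shape[1]:]=b
cv2.imwrite('pics/c7.png',o)"
```

```text
(no output)
```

View pics/c7.png

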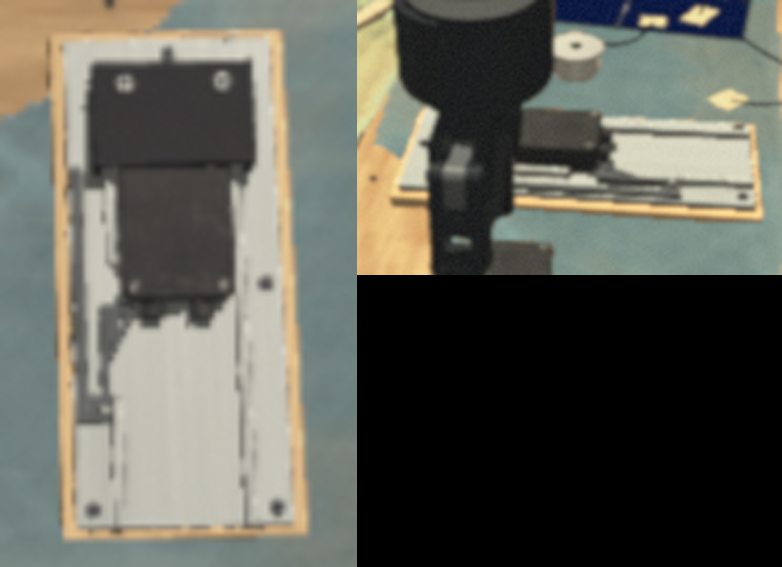

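The top crop shows the pawl nose at (120,305) in behind the box's rear edge (y≈297), with the box straight in the channel. To be sure it lies on the floor, I'll press lightly on the lid with shut fingers.

Emit:
send_rows:
  travel:
    - [0,-30,0]
    - [0,-75,0]
    - [0,-120,0]
    - [0,-165,0]
    - [0,-210,0]
    - [0,-255,0]
    - [0,-295,0]
    - [0,-320,0]
    - [0,-330,0]
    - [0,-330,0]
  turn: [0,0,0,0,0,0,0,0,0,0]
  gripper: [60,30,0,0,0,0,0,0,0,0]

```text
time: 20.6
ee_pos: [0.5712, -0.1534, 0.317]
tcp_rot: [3.141, 0.0, 3.069]
contact_force: [-0.3, -0.1, 0.3]
width: -0.0003
grasp_force: 0.0
```

```bash
python3 -c "
from h import *
need(562,-150.8,220,176)"
```

```text
t 20.6 pos [ 571.2 -153.4  317. ] yaw 175.86 F [-0.3 -0.1  0.3] w -0.28606110915855626 g 0.0 NEED [ 9.4  2.  97. ] turn -0.14
```

Emit:
send_rows:
  travel:
    - [3,1,15]
    - [7,2,40]
    - [9,2,65]
    - [9,2,83]
    - [9,2,92]
    - [9,2,96]
    - [9,2,97]
    - [9,2,97]
  turn: [0,0,0,0,0,0,0,0]
  gripper: [0,0,0,0,0,0,0,0]

```text
time: 21.4
ee_pos: [0.5635, -0.1487, 0.2207]
tcp_rot: [-3.141, 0.001, 3.074]
contact_force: [0.3, -0.6, 0.0]
width: 0.0005
grasp_force: 0.0
```

Emit:
send_rows:
  travel:
    - [0,0,1]
    - [0,0,2]
    - [0,0,3]
    - [0,0,4]
    - [0,0,5]
    - [0,0,5]
  turn: [0,0,0,0,0,0]
  gripper: [0,0,0,0,0,0]

```text
time: 22.0
ee_pos: [0.5628, -0.1489, 0.2147]
tcp_rot: [3.141, -0.0, 3.073]
contact_force: [0.1, -0.6, 0.1]
width: -0.0
grasp_force: 0.0
```

Emit:
send_rows:
  travel:
    - [0,0,0.5]
    - [0,0,1]
    - [0,0,1.5]
    - [0,0,1.8]
    - [0,0,1.8]
  turn: [0,0,0,0,0]
  gripper: [0,0,0,0,0]

```text
time: 22.5
ee_pos: [0.563, -0.1489, 0.2139]
tcp_rot: [3.141, -0.0, 3.073]
contact_force: [-2.3, 0.7, 6.1]
width: 0.0
grasp_force: 2.7
```

Emit:
send_rows:
  travel:
    - [0,0,0.5]
    - [0,0,0.9]
    - [0,0,0.9]
  turn: [0,0,0]
  gripper: [0,0,0]

```text
time: 22.8
ee_pos: [0.5631, -0.1489, 0.2139]
tcp_rot: [3.141, -0.001, 3.073]
contact_force: [-4.3, 1.2, 9.4]
width: -0.0002
grasp_force: 5.0
```

It is solid, with no give, so the box is on the floor. Now I retreat.

Emit:
send_rows:
  travel:
    - [0,0,-5]
    - [0,0,-25]
    - [0,0,-60]
    - [0,0,-100]
    - [0,30,-110]
    - [0,70,-110]
    - [0,115,-110]
    - [0,160,-110]
    - [0,205,-110]
    - [0,250,-110]
  turn: [0,0,0,0,0,0,0,0,0,0]
  gripper: [0,0,0,0,0,0,0,0,0,0]

```text
time: 23.8
ee_pos: [0.5799, 0.1022, 0.3222]
tcp_rot: [3.142, 0.001, 3.073]
contact_force: [0.6, -0.5, 0.1]
width: 0.0001
grasp_force: 0.0
```

Emit:
send_rows:
  travel:
    - [0,30,0]
    - [0,50,0]
    - [0,50,0]
    - [0,50,0]
  turn: [0,0,0,0]
  gripper: [0,0,0,0]

```text
time: 24.2
ee_pos: [0.5833, 0.1505, 0.3219]
tcp_rot: [-3.141, -0.0, 3.074]
contact_force: [-0.2, -0.5, -0.4]
width: -0.0004
grasp_force: 0.0
```

```bash
python3 -c "
from h import *
need(562,-150.8,220,176)
c=cam('top');o=cv2.imread('pics/c7.png')[:567,:357]
a=cv2.resize(c['frame'][165:300,280:365,::-1],None,fx=4.2,fy=4.2,interpolation=2)
d=cv2.absdiff(a,o)[:,80:260].max(2);print('changed px',int((d>40).sum()))
hand_in()"
```

```text
t 24.2 pos [583.3 150.5 321.9] yaw 176.14 F [-0.2 -0.5 -0.4] w -0.384531090884046 g 0.0 NEED [   1.  -302.   102.1] turn 0.14
changed px 0
the job is handed in; nothing more can be done
```

The junction box is locked behind the pawl and lies flat on the channel floor; the highest force I saw was about 13 N, the arm is clear, and the job was handed in at 24.2 s (no verdict shown).

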